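Set the drill stop to its length mark and cam it shut

TASK

Press the length stop's hold-down knob down until it is fully home, then pull the sliding leg out until its pointer lines up with the upright mark on the base plate. Holding the leg at the mark, close the cam lever by bringing its pin right up against the thumb post, and finish while still holding: at the end the fingers keep post and pin pinched together with the leg on the mark. Leave everything else on the table where it is.

Things in the scene. Friction and masses are not known exactly. Their poses are not given: they have to be found in the camera images.
- bracket: Fixed grey base plate of the length stop, 260 x 110 x 10 mm, on the table. Origin: underside, on the leg's centre line. +x: the way the leg pulls out; z up. Plate spans x -145 to +115, y -58 to +52 mm. Two guide rails (top 26 mm above the table) hold the leg. Hold-down knob at x = -115, y = 0; mark at y = -47 mm; cam pivot on the +y side.
- hold_knob (a joint): How far the knurled steel hold-down knob has been pressed: 0 = 8 mm proud, 0.008 = fully home (hard stop). It starts 0 to 2 mm pressed, moves straight down, resists with about 7 N, and stays where it is left.
- knob_top (a point): Centre of the top face of the knurled hold-down knob (32 mm across, 22 mm tall). The top is 42 mm above the table when proud by 8 mm, 34 mm when fully home.
- stop_leg (a joint): How far the steel sliding leg is pulled out along the plate's +x, m (0 in, 0.12 out; starts 0.005 to 0.035). At 0 the thumb post's centre is at x = -40 mm of the plate. About 3 N friction, no spring or lock: pushing the lever shoves the leg back in unless the post is held. A flat saddle on it, top 33 mm above the table, reaches 18 mm behind and 42 mm ahead of the post's centre.
- thumb_post (a point): Upright steel post fixed on the leg: 10 mm along the leg x 26 mm across x 44 mm tall, from 33 to 77 mm above the table. This point: centre of its underside; x along the pull-out way. Push its -x face to pull the leg out. Same x as the pointer. The leg ends in an upright foot plate 140 mm ahead of the post, 48 mm high.
- pointer (a point): Tip of the small dark pointer bar (4 mm wide) that sticks out of the leg towards the mark, at y = -36 mm of the base plate and 30 mm above the table; same x as the thumb post's centre.
- mark: The length mark: a fixed upright steel rib, 4 mm wide along the leg, 16 mm across, 21 mm tall, on the base plate (top 31 mm above the table), 25 to 65 mm ahead of the plate's origin. Origin: centre of its foot; x along the pull-out way. The leg is at the mark when the pointer has the same x as this rib: 30 to 100 mm further out than at the start.
- cam_lever (a joint): Cam lever angle: 0 = wide open, 0.5 rad = fully closed (hard stop, pin against the thumb post). Starts at 0 to 0.1, turns clockwise seen from above, stays where left. Pivot on the leg, 11 mm ahead (+x) of the post's centre and 50 mm to +y; pin 50 mm from the pivot. Closing takes about 5 N at the pin, towards -x, more than the leg's friction.
- finger_pin (a point): Upright dark steel pin on the lever's end, 12 mm diameter, from 33 to 77 mm above the table; this point: centre of its foot. Open at 0 it is 35 mm ahead (+x) of the post's centre and 6 mm to +y; closed, 11 mm ahead and 0 aside. Outer faces of post and pin are 46 mm apart open, 22 mm closed: fingers closing along the leg pinch both from above.
- plumb_bob: Bystander: cast brass plumb bob, 40 mm across, 94 mm tall, standing point up to the right of the length stop. Origin at its underside. Leave it alone.
- countersink: Bystander: steel countersink, 48 mm long, 22 mm across, lying just beyond the base plate's edge on its -y side. Origin at its underside. Leave it alone.
- reamer: Bystander: reamer, 133 mm long, 10 mm thick, lying beside the base plate on its +y side. Origin at its underside. Leave it alone.
- wrench: Bystander: steel wrench lying to the left. Origin at its underside. Leave it alone.
- spare_knob: Bystander: loose dark knob, 36 mm across, 34 mm tall, lying to the right of the length stop; it is not the hold-down knob. Origin at its underside. Leave it alone.

How it is judged:
On the way, in this order (a step that is already met when the one before it is completed fails the run):
1. the hold-down knob is pressed fully home (within 1.2 mm) (value of joint hold_knob above 0.0068 m), for 0.1 s.
2. with the lever still open, the leg's pointer is at the mark (within 5 mm) (x of pointer in the frame of mark between -0.005 and 0.005 m and value of joint cam_lever below 0.22 rad), for 0.2 s.
At the end, for the whole second after the job is handed in: Knob home (within 1.5 mm), the pointer within 5 mm of the mark along the leg, the cam lever closed (within 0.06 rad of its stop), and the fingers still pinching: at least 2 N on the thumb post and 2 N on the lever's pin, through the last second (x of pointer in the frame of mark between -0.005 and 0.005 m and value of joint hold_knob above 0.0065 m and value of joint cam_lever above 0.44 rad and contact force between the fingers and thumb_post above 2 N and contact force between the fingers and finger_pin above 2 N); the arm keeps its last pose, push and grip.
It fails at once if the lever is brought more than about half closed while the leg is more than 9 mm off the mark (value of joint cam_lever above 0.25 rad and (x of pointer in the frame of mark above 0.009 m or x of pointer in the frame of mark below -0.009 m)).
It fails at once if a bystander is moved more than 20 mm (distance of any of plumb_bob, countersink, reamer, wrench, spare_knob from where it was at the start of the episode above 0.02 m).
It also fails if it takes over 67 s, if anything falls off the work surface, if the arm or the gripper's body presses on something with over 40 N, if the wrist force passes 120 N, or if a joint passes its speed limit or range.

ROBOT

A 6-joint arm with a two-finger parallel gripper is mounted at the origin on the work surface. World frame = base frame: x ahead of the robot, y to its left, z up, the work surface at z = 0. Lengths are in m, angles in rad, forces in N, time in s.
With the tool pointing down it reaches from about 0.3 to 0.775 m from the base axis. Payload 14.6 kg.
Tool frame: the origin (TCP) lies at the very end of the fingers, on their centre line; the grasp point (between the pads) lies behind it (bot.hold_point_z is the z of the grasp point in the tool frame, in m); z points along the fingers, y is the line along which they close (so a half turn about z gives the same grasp; the last joint's range is limited). The gripper opens to 94 mm and grips with 3 to 60 N. Pads are 16 mm wide; open, the fingers measure 119 mm over their backs; the gripper's body (75 mm by 177 mm) begins 78 mm behind the grasp point.
Start: joints at [-1.202, 0.3, 1.521, -0, 1.321, -0.067], TCP at [0.232, -0.499, 0.205] pointing down, gripper open.
Joint ranges: [-3.03, 3.03], [-0.79, 2.21], [0.23, 2.52], [-1.04, 4.18], [0, 3.07], [-2.55, 2.55]. Speed limits (rad/s): [2.22, 2.22, 2.57, 3.14, 3.14, 3.14].

INTERFACE

Orientations are given as a unit quaternion [x, y, z, w].
In Python, from rig import monitor, grab_frame, camera_info, job, bot gives the robot as it stands.
- The arm moves only by the tool drive_tool, never from a script. Its argument "commands" is a list of rows, each a list of 3 entries, a list of its own where there are three numbers: the opening, from 0 (shut) to 1 (fully open), then the shift along the tool's x, y, z in m, then the turn about the tool's z in rad. A call has 1 to 5 rows; each row shifts and turns the commanded pose from where the row before left it, along the tool's axes as they then stand; what a row does not reach is not made up. A row lasts 1/10 s, in which the tool goes at most 50 mm and 8.59 degrees, less where a joint would pass 70% of its speed; a pose out of reach is approached as far as the arm can. A call with a gripper value outside its range is refused whole. The fingers move at their own pace and stop on an object; "force" is the grip in N (left out, the last holds). Time passes only in rows, so rows that do not move let the fingers close. It gives the time, the measured TCP pose, the force, the opening and the grip force at its end, in the units of the state.
- monitor.get_obs(): the state, without advancing time (a new reading comes with each control period).
- grab_frame(name): name is "scene" or "top"; returns (picture, depth): 480x640x3 uint8, red, green, blue; 480x640 float32, m along the optical axis (not along the pixel's ray), 0 where there is no reading.
- camera_info(name): a dict with "camera_matrix" (3x3 intrinsics, pixels), "k1" (the pictures are not rectified: a ray, as slopes to the right and down, at radius r is drawn at 1 + k1 r^2 times it, then the intrinsics apply), "rvec" (rotation vector, rad) and "tvec" (3), from world to camera coordinates, as OpenCV has them. Camera axes: x right, y down, z forward; pixel columns grow to the right and rows downward; lengths in m; the calibration is good to about 2 mm. A picture is of the moment at which its call begins. camera_info takes no time and is no camera call.
- job.hand_in(): hands the job in; it is judged then, once.
The state is a dict: "time": time; "joint_pos": joint angles; "qvel": joint speeds; "joint_torque": joint torques, N m; "ee_pos": TCP position; "eef_rot": TCP orientation; "contact_force": force on the tool from outside, world axes, zero at the start; "ft_torque": the same for the moment, N m; "gripper_width": finger opening in m; "finger_force": force on a finger pad.
Only numpy, scipy, OpenCV 4.12 (cv2) and the standard library are available. Lean on these libraries where they do the work, as an engineer would, in place of code of your own. Each camera call takes 0.05 s, during which the arm holds its last target. There are 200 camera calls.

## Working session

There is one attempt and no reset: what is moved stays moved. The work goes in short steps, Python scripts to look and compute and a tool call to move; the robot and the scene stay as the last step left them, time stands still between calls to the robot, and variables do not carry over. Pictures are saved under pics/ and viewed, at most 10 in all, crops included, and the job is handed in when it is done.

Besides the shell and the picture viewer there is one more tool, called after ">>>" as name([rows], argument=value, ...), one row to a line, values as JSON. drive_tool: Moves the arm, as the interface text tells. Its arguments: {"type":"object","properties":{"commands":{"type":"array","items":{"type":"array"}},"force":{"type":"number"}},"required":["commands"]}

```bash
mkdir -p pics; cat > h.py <<'E'
import numpy as np, cv2
from rig import monitor, grab_frame, camera_info, job, bot
def cam(n):
    c=camera_info(n); K=np.array(c["camera_matrix"],float); R=cv2.Rodrigues(np.array(c["rvec"],float))[0]; t=np.array(c["tvec"],float).ravel()
    return K,np.array([c["k1"],0,0,0,0.]),R,t
def ray(n,uv):
    K,d,R,t=cam(n); p=cv2.undistortPoints(np.array(uv,float).reshape(-1,1,2),K,d).reshape(-1,2)
    v=np.c_[p,np.ones(len(p))]@R; return -R.T@t, v   # v scaled so depth=1
def at_z(n,uv,z):
    o,v=ray(n,uv); s=(z-o[2])/v[:,2]; return o+v*s[:,None]
def by_depth(n,uv,D):
    o,v=ray(n,uv); z=np.array([D[int(round(b)),int(round(a))] for a,b in np.array(uv).reshape(-1,2)]); return o+v*z[:,None]
def proj(n,P):
    K,d,R,t=cam(n); return cv2.projectPoints(np.array(P,float).reshape(-1,1,3),cv2.Rodrigues(R)[0],t,K,d)[0].reshape(-1,2)
def cloud(n,D):
    vv,uu=np.nonzero(D>0); o,v=ray(n,np.c_[uu,vv]); return o+v*D[vv,uu][:,None],uu,vv
E
python3 - <<'E'
from h import *
for n in("scene","top"):
    im,D=grab_frame(n); cv2.imwrite(f"pics/{n}0.png",im[:,:,::-1]); np.save(n+"0.npy",D); o,_=ray(n,[[320,240]]); print(n,o,camera_info(n)["k1"])
s=monitor.get_obs(); print({k:np.round(v,4) for k,v in s.items()}, bot.hold_point_z)
E
```

```text
scene [ 1.08012775 -0.12997725  0.80245735] 0.00640482706491854
top [0.45370064 0.01759456 1.08642845] -0.13621510229956554
{'time': np.float64(0.1), 'joint_pos': array([-1.2016,  0.3004,  1.5215, -0.    ,  1.3207, -0.0666]), 'qvel': array([-0.0004, -0.002 , -0.0008,  0.0005, -0.0006,  0.0017]), 'joint_torque': array([ 1.00000e-03, -5.32649e+01, -3.53286e+01,  7.09000e-02,
        2.35000e-02, -0.00000e+00]), 'ee_pos': array([ 0.2321, -0.4984,  0.2049]), 'eef_rot': array([ 9.763e-01,  2.162e-01, -1.000e-04, -5.000e-04]), 'contact_force': array([ 0.2205, -0.1215,  0.3704]), 'ft_torque': array([-0.0333, -0.0236,  0.0053]), 'finger_force': np.float64(0.0), 'gripper_width': np.float64(0.0939)} -0.0188
```

View pics/top0.png

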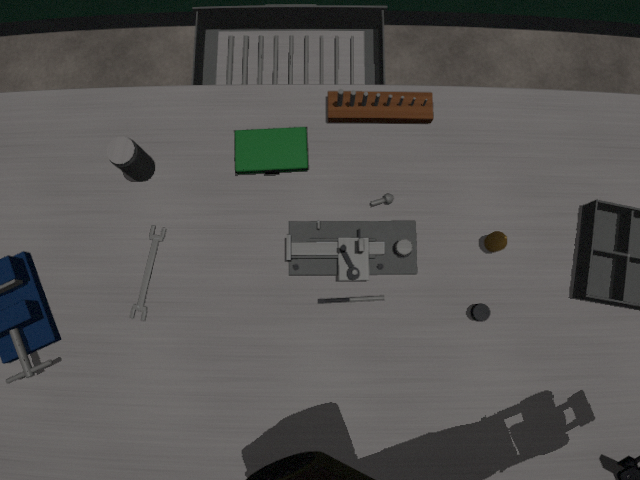

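View pics/scene0.png

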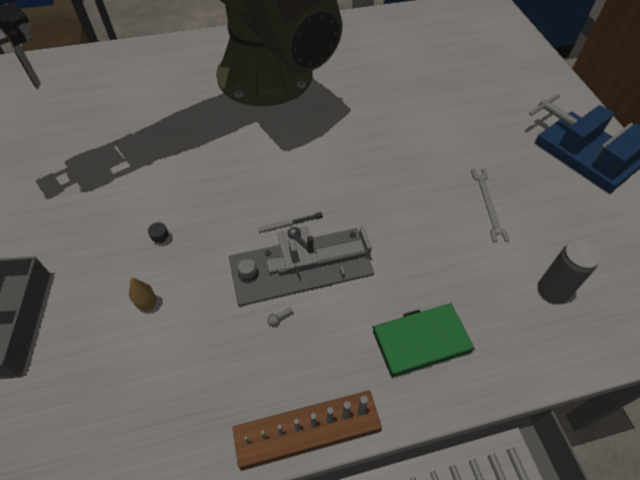

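The top view shows the plate (289–417, 220–275) with its pull direction to the left, the knob near (403,247), the mark near (318,225) and the lever from (352,273) to (342,248). The scene view agrees, with the knob at (247,268). I'll zoom both views.

```bash
python3 - <<'E'
from h import *
a=cv2.imread("pics/top0.png")[210:285,280:425]; b=cv2.imread("pics/scene0.png")[205:310,222:382]
A=cv2.resize(a,(725,375),interpolation=cv2.INTER_CUBIC); B=cv2.resize(b,(800,525),interpolation=cv2.INTER_CUBIC)
cv2.imwrite("pics/ca.png",cv2.convertScaleAbs(A,alpha=1.6)); cv2.imwrite("pics/cb.png",cv2.convertScaleAbs(B,alpha=1.4))
D=np.load("top0.npy"); P,u,v=cloud("top",D)
m=(u>285)&(u<422)&(v>216)&(v<280); Q=P[m]
for lo,hi in((.005,.014),(.028,.031),(.031,.036),(.036,.045),(.046,.052),(.07,.085)):
    q=Q[(Q[:,2]>lo)&(Q[:,2]<hi)]; print(lo,hi,len(q),q.min(0).round(4) if len(q) else'',q.max(0).round(4) if len(q) else'')
# plate fit
q=Q[(Q[:,2]>.006)&(Q[:,2]<.014)][:,:2].astype(np.float32); r=cv2.minAreaRect(q); print(r, cv2.boxPoints(r).round(4).tolist())
E
```

```text
0.005 0.014 4094 [ 0.5292 -0.1711  0.005 ] [0.656  0.0883 0.014 ]
0.028 0.031 237 [ 0.5274 -0.1447  0.0281] [0.6409 0.0818 0.031 ]
0.031 0.036 746 [ 0.5268 -0.1542  0.031 ] [0.642  0.0816 0.036 ]
0.036 0.045 469 [ 0.5265 -0.1561  0.036 ] [0.6261 0.0888 0.0449]
0.046 0.052 101 [ 0.5357 -0.0561  0.046 ] [0.6117 0.0886 0.0518]
0.07 0.085 100 [ 0.5774 -0.0583  0.0716] [ 0.6024 -0.0161  0.0832]
((0.5946873426437378, -0.04203677177429199), (0.11423423141241074, 0.25795313715934753), 0.7252337336540222) [[0.5358999967575073, 0.08619999885559082], [0.5392000079154968, -0.17170000076293945], [0.6534000039100647, -0.17030000686645508], [0.6502000093460083, 0.0877000018954277]]
```

View pics/ca.png

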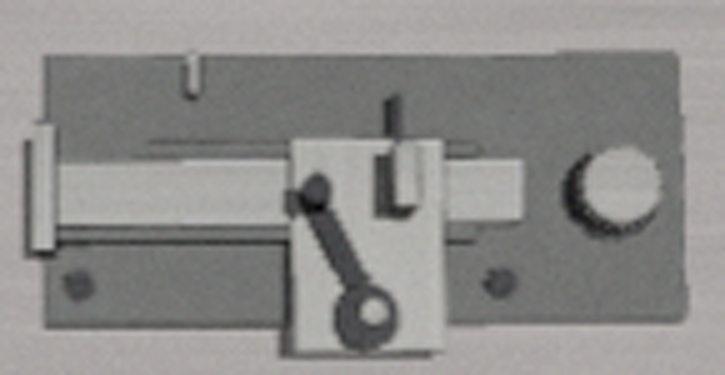

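View pics/cb.png

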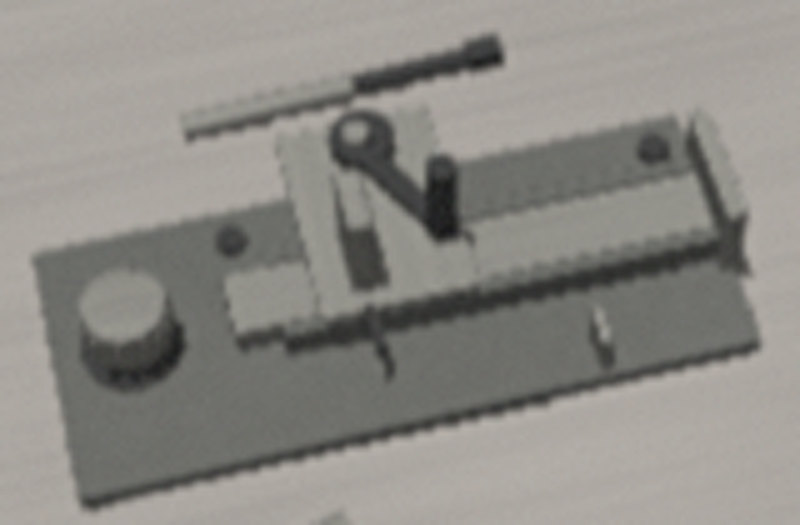

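Both crops show the features clearly. In the top crop: knob top (621,185), mark top (195,75), pointer tip (393,97), post top (407,176), pin top (316,190). In the scene crop: knob (123,303), mark (597,310), pointer tip (389,375), pin top (441,160). Next step is triangulation.

```bash
python3 - <<'E'
from h import *
f=lambda p,o:[o[0]+(p[0]+.5)/5-.5,o[1]+(p[1]+.5)/5-.5]
T={k:f(p,(280,210)) for k,p in dict(knob=(621,185),mark=(195,75),ptr=(393,97),pin=(316,190)).items()}
S={k:f(p,(222,205)) for k,p in dict(knob=(123,303),mark=(597,310),ptr=(389,375),pin=(441,160)).items()}
H=dict(knob=.041,mark=.031,ptr=.030,pin=.077)
for k in T:
    o1,v1=ray("top",[T[k]]);o2,v2=ray("scene",[S[k]]);v1=v1[0];v2=v2[0]
    s=np.linalg.lstsq(np.c_[v1,-v2],o2-o1,rcond=None)[0]; a=o1+s[0]*v1;b=o2+s[1]*v2
    print(k,((a+b)/2).round(4),'gap',np.linalg.norm(a-b).round(4),'top@z',at_z("top",[T[k]],H[k])[0].round(4),'scene@z',at_z("scene",[S[k]],H[k])[0].round(4))
print('post',at_z("top",[f((407,176),(280,210))],.077).round(4))
# plate corners (top crop & scene crop)
c=[f(p,(280,210)) for p in((44,56),(680,52),(686,322),(46,327))]; print(at_z("top",c,.010).round(4).tolist())
c=[f(p,(222,205)) for p in((35,257),(82,500),(760,345))]; print(at_z("scene",c,.010).round(4).tolist())
for n in("top","scene"):
    D=np.load(n+"0.npy");P,u,v=cloud(n,D)
    q=P[(abs(P[:,0]-.593)<.022)&(abs(P[:,1]+.142)<.022)&(P[:,2]>.03)&(P[:,2]<.05)]; print(n,'knob',np.median(q,0).round(4),len(q))
    q=P[(P[:,2]>.068)&(P[:,2]<.09)&(abs(P[:,0]-.59)<.05)&(abs(P[:,1]+.04)<.05)]; 
    for lo,hi in((-.08,-.045),(-.04,0)):
        w=q[(q[:,1]>lo)&(q[:,1]<hi)]; print('tall',np.median(w,0).round(4),w.min(0).round(4),w.max(0).round(4),len(w))
    # bystanders near: heights
E
```

```text
knob [ 0.5905 -0.1408  0.0428] gap 0.0002 top@z [ 0.5907 -0.141   0.041 ] scene@z [ 0.5893 -0.1409  0.041 ]
mark [0.6338 0.0265 0.0392] gap 0.0009 top@z [0.6353 0.027  0.031 ] scene@z [0.6289 0.0278 0.031 ]
ptr [ 0.6292 -0.0522  0.0178] gap 0.0012 top@z [ 0.6271 -0.052   0.03  ] scene@z [ 0.6364 -0.0528  0.03  ]
pin [ 0.583  -0.0196  0.0805] gap 0.0003 top@z [ 0.5835 -0.0195  0.077 ] scene@z [ 0.5805 -0.0192  0.077 ]
post [[ 0.589  -0.0541  0.077 ]]
[[0.6465, 0.0887, 0.01], [0.6497, -0.1708, 0.01], [0.5393, -0.1713, 0.01], [0.536, 0.0864, 0.01]]
[[0.5405, -0.1706, 0.01], [0.6481, -0.1692, 0.01], [0.6466, 0.0874, 0.01]]
top knob [ 0.5902 -0.1397  0.0407] 230
tall [ 0.5903 -0.0541  0.0765] [ 0.5774 -0.0583  0.0716] [ 0.6024 -0.0501  0.0809] 68
tall [ 0.5836 -0.0208  0.0769] [ 0.5789 -0.0257  0.0729] [ 0.5887 -0.0161  0.0832] 32
scene knob [ 0.5945 -0.1413  0.0404] 261
tall [ 0.5924 -0.0539  0.0759] [ 0.5771 -0.0587  0.0685] [ 0.6037 -0.0489  0.0789] 81
tall [ 0.5856 -0.0208  0.0757] [ 0.5779 -0.0256  0.0689] [ 0.59   -0.0151  0.0791] 41
```

>>> drive_tool([
  [0,[0,0,0],0.141],
  [0,[0,0,0],0.141],
  [0,[0,0,0],0.141],
  [0,[0.033,-0.032,0],0],
  [0,[0.033,-0.032,0],0],
], force=20)

```text
time: 0.6
ee_pos: [0.2974, -0.4331, 0.2049]
eef_rot: [1.0, 0.005, -0.0, -0.0]
contact_force: [1.4, -0.5, 0.6]
gripper_width: 0.0575
finger_force: 0.0
```

>>> drive_tool([
  [0,[0.033,-0.032,0],0],
  [0,[0.033,-0.032,0],0],
  [0,[0.033,-0.032,0],0],
  [0,[0.033,-0.032,0],0],
  [0,[0.033,-0.032,0],0],
])

```text
time: 1.1
ee_pos: [0.4613, -0.27, 0.2053]
eef_rot: [1.0, 0.006, -0.0, -0.0]
contact_force: [0.4, -0.8, -1.1]
gripper_width: 0.0175
finger_force: 0.0
```

>>> drive_tool([
  [0,[0.033,-0.032,0],0],
  [0,[0.033,-0.032,0],0],
  [0,[0.033,-0.032,0],0],
  [0,[0.033,-0.032,0],0],
  [0,[0,0,0],0],
])

```text
time: 1.6
ee_pos: [0.5928, -0.1381, 0.2044]
eef_rot: [1.0, 0.009, -0.0, -0.0]
contact_force: [-0.5, -0.6, -0.8]
gripper_width: 0.0006
finger_force: 0.0
```

>>> drive_tool([
  [0,[-0.002,0.003,0.03],0],
  [0,[0,0,0.04],0],
  [0,[0,0,0.04],0],
  [0,[0,0,0.03],0],
  [0,[0,0,0],0],
])

```text
time: 2.1
ee_pos: [0.5861, -0.1448, 0.0613]
eef_rot: [1.0, 0.006, -0.004, -0.001]
contact_force: [0.8, -0.6, 0.1]
gripper_width: 0.0008
finger_force: 0.0
```

>>> drive_tool([
  [0,[0,0,0.01],0],
  [0,[0,0,0.01],0],
  [0,[0,0,0.005],0],
  [0,[0,0,0.003],0],
  [0,[0,0,0],0],
])

```text
time: 2.6
ee_pos: [0.5889, -0.1451, 0.0379]
eef_rot: [1.0, 0.006, 0.0, 0.0]
contact_force: [-0.3, -0.7, 0.8]
gripper_width: 0.0003
finger_force: 0.0
```

>>> drive_tool([
  [0,[0.001,-0.003,0.001],0],
  [0,[0,0,0.001],0],
  [0,[0,0,0.001],0],
  [0,[0,0,0],0],
  [0,[0,0,0],0],
])

```text
time: 3.1
ee_pos: [0.5902, -0.1422, 0.0353]
eef_rot: [1.0, 0.006, 0.001, 0.0]
contact_force: [-1.0, -2.0, 6.1]
gripper_width: 0.0007
finger_force: 2.9
```

>>> drive_tool([
  [0,[0,0,0.001],0],
  [0,[0,0,0.001],0],
  [0,[0,0,0.001],0],
  [0,[0,0,0],0],
  [0,[0,0,0],0],
])

```text
time: 3.6
ee_pos: [0.5904, -0.1423, 0.034]
eef_rot: [1.0, 0.006, 0.001, 0.001]
contact_force: [-9.3, -0.1, 22.7]
gripper_width: 0.0003
finger_force: 11.6
```

>>> drive_tool([
  [0,[0,0,0.001],0],
  [0,[0,0,0],0],
  [0,[0,0,0],0],
])

```text
time: 3.9
ee_pos: [0.5906, -0.1423, 0.0339]
eef_rot: [1.0, 0.006, 0.001, 0.001]
contact_force: [-13.1, 1.0, 33.8]
gripper_width: 0.0003
finger_force: 16.1
```

>>> drive_tool([
  [0,[0,0,-0.02],0],
  [0,[0,0,-0.04],0],
  [0.7,[0,0,-0.03],0],
  [0.7,[0,-0.035,0],0],
  [0.7,[0,-0.035,0],0],
])

```text
time: 4.4
ee_pos: [0.589, -0.0715, 0.1215]
eef_rot: [1.0, 0.006, 0.001, 0.0]
contact_force: [0.1, -0.0, 0.7]
gripper_width: 0.0207
finger_force: 0.0
```

>>> drive_tool([
  [0.7,[0,-0.036,0],0],
  [0.7,[0,0,0],0],
  [0.7,[0,0,0],0],
  [0.7,[0,0,0],0],
  [0.7,[0,0,0],0],
])

```text
time: 4.9
ee_pos: [0.5883, -0.037, 0.1204]
eef_rot: [1.0, 0.006, -0.0, 0.0]
contact_force: [1.0, -0.0, -0.0]
gripper_width: 0.0609
finger_force: 0.0
```

```bash
python3 - <<'E'
from h import *
s=monitor.get_obs(); print(s["time"],s["ee_pos"].round(4),s["eef_rot"].round(4),s["gripper_width"])
for n in("top","scene"):
    D=grab_frame(n)[1];P,u,v=cloud(n,D)
    q=P[(abs(P[:,0]-.5905)<.014)&(abs(P[:,1]+.141)<.012)&(P[:,2]>.025)&(P[:,2]<.05)]; print(n,'knob',np.median(q,0).round(4),len(q))
E
```

```text
4.9 [ 0.5883 -0.037   0.1204] [ 1.      0.0058 -0.      0.    ] 0.06089274661833813
top knob [nan nan nan] 0
scene knob [ 0.5924 -0.1413  0.0338] 174
  return _methods._mean(a, axis=axis, dtype=dtype,
  ret = um.true_divide(
```

>>> drive_tool([
  [0.7,[0,0,0.025],0],
  [0.7,[0,0,0.025],0],
  [0.7,[0,0,0.015],0],
  [0.7,[0,0,0.01],0],
  [0.7,[0,0,0],0],
])

```text
time: 5.5
ee_pos: [0.5879, -0.0361, 0.0445]
eef_rot: [1.0, 0.006, -0.001, -0.0]
contact_force: [0.8, -0.3, -0.0]
gripper_width: 0.066
finger_force: 0.0
```

```bash
python3 - <<'E'
from h import *
im,D=grab_frame("scene"); cv2.imwrite("pics/s2.png",cv2.convertScaleAbs(cv2.resize(im[195:315,215:385,::-1],None,fx=4.5,fy=4.5,interpolation=cv2.INTER_CUBIC),alpha=1.5))
E
```

```text
(no output)
```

View pics/s2.png

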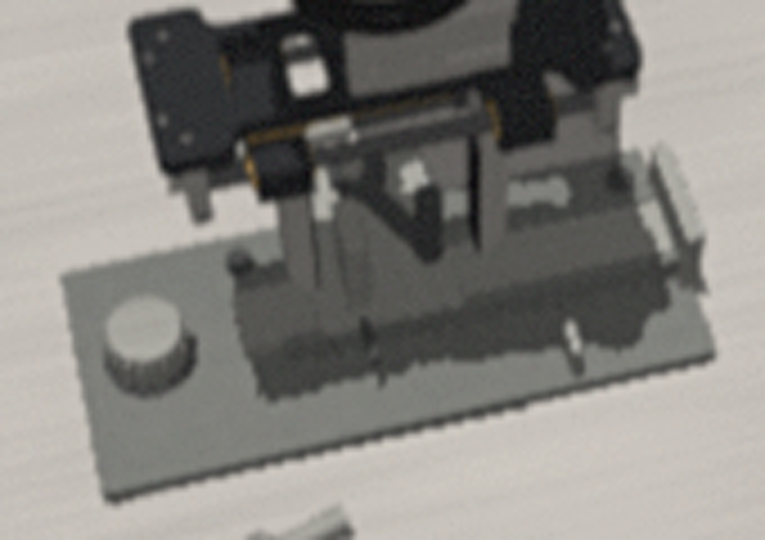

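The scene crop shows the fingers straddling post and pin with clearance on both sides. The pointer is at about (380,380), the mark at (574,345), and the knob is down. Now pulling the leg.

>>> drive_tool([
  [0.7,[0,-0.008,0],0],
  [0.7,[0,-0.008,0],0],
  [0.7,[0,-0.01,0],0],
  [0.7,[0,-0.01,0],0],
  [0.7,[0,-0.01,0],0],
])

```text
time: 6.05
ee_pos: [0.588, 0.011, 0.0459]
eef_rot: [1.0, 0.007, 0.0, 0.0]
contact_force: [0.8, -3.9, 2.8]
gripper_width: 0.0659
finger_force: 1.9
```

>>> drive_tool([
  [0.7,[0,-0.01,0],0],
  [0.7,[0,-0.01,0],0],
  [0.7,[0,-0.008,0],0],
  [0.7,[0,-0.006,0],0],
  [0.7,[0,0,0],0],
])

```text
time: 6.55
ee_pos: [0.5869, 0.0451, 0.0452]
eef_rot: [1.0, 0.007, -0.0, -0.0]
contact_force: [-0.5, 0.1, 0.4]
gripper_width: 0.066
finger_force: 0.0
```

```bash
python3 - <<'E'
from h import *
s=monitor.get_obs(); print(s["time"],s["ee_pos"].round(4),s["eef_rot"].round(4),s["gripper_width"],s["contact_force"].round(1))
im,D=grab_frame("scene"); cv2.imwrite("pics/s3.png",cv2.convertScaleAbs(cv2.resize(im[195:315,225:385,::-1],(800,600),interpolation=cv2.INTER_CUBIC),alpha=1.8))
E
```

```text
6.55 [0.5869 0.0451 0.0452] [ 1.0e+00  6.8e-03 -4.0e-04 -3.0e-04] 0.06595024929629198 [-0.5  0.1  0.4]
```

View pics/s3.png

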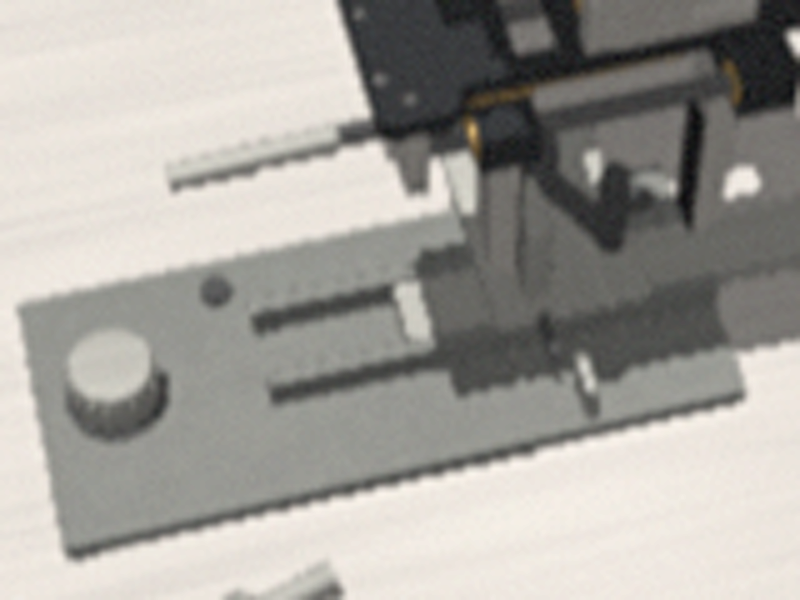

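The pointer at about (552,350) has nearly reached the mark at about (583,365), with the lever still open. I'll enlarge that area to measure the remaining gap.

```bash
python3 - <<'E'
from h import *
ims=np.mean([grab_frame("scene")[0].astype(float) for _ in range(4)],0)
c=np.clip(ims[250:285,320:360,::-1]*2.2,0,255).astype(np.uint8); cv2.imwrite("pics/s4.png",cv2.resize(c,(640,560),interpolation=cv2.INTER_CUBIC))
t=grab_frame("top")[0]; c2=np.clip(t[210:285,280:425,::-1]*2.0,0,255).astype(np.uint8); cv2.imwrite("pics/t4.png",cv2.resize(c2,None,fx=5,fy=5,interpolation=cv2.INTER_CUBIC))
E
```

```text
(no output)
```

View pics/s4.png

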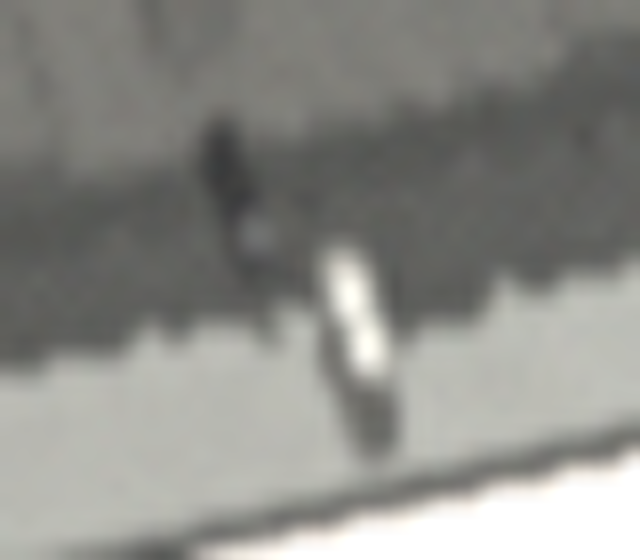

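The pointer's dark bar runs from (218,135) to (243,212) and the mark's bright top from (340,250) to (370,375), so a small gap remains.

```bash
python3 - <<'E'
from h import *
f=lambda p:[320+(p[0]+.5)/16-.5,250+(p[1]+.5)/16-.5]
X=lambda P:((P[:,1]+.0265)-.0125*(P[:,0]-.5897)).round(4)
p=at_z("scene",[f(q) for q in((218,135),(230,175),(243,212))],.030); m=at_z("scene",[f(q) for q in((340,250),(355,312),(370,375))],.031)
print(p.round(4).tolist(),X(p)); print(m.round(4).tolist(),X(m))
E
```

```text
[[0.6064, 0.0189, 0.03], [0.6121, 0.0188, 0.03], [0.6174, 0.0189, 0.03]] [0.0452 0.045  0.0451]
[[0.6258, 0.0282, 0.031], [0.6343, 0.0276, 0.031], [0.6428, 0.027, 0.031]] [0.0543 0.0536 0.0528]
```

View pics/t4.png

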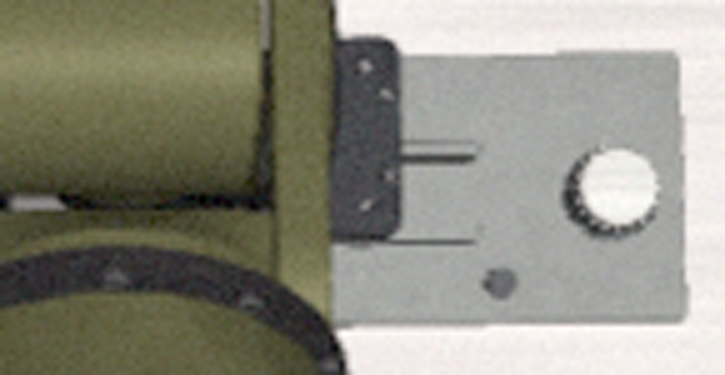

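The top view is blocked by the arm. The scene view and the TCP estimate both give about 8.5 mm to go.

>>> drive_tool([
  [0.7,[0,-0.003,0],0],
  [0.7,[0,-0.003,0],0],
  [0.7,[0,-0.0025,0],0],
  [0.7,[0,0,0],0],
  [0.7,[0,0,0],0],
])

```text
time: 7.35
ee_pos: [0.5871, 0.0528, 0.0455]
eef_rot: [1.0, 0.006, 0.0, -0.0]
contact_force: [-0.1, -0.4, 0.5]
gripper_width: 0.0659
finger_force: 0.0
```

```bash
python3 - <<'E'
from h import *
s=monitor.get_obs(); print(s["time"],s["ee_pos"].round(4),s["gripper_width"],s["contact_force"].round(1))
ims=np.mean([grab_frame("scene")[0].astype(float) for _ in range(4)],0)
c=np.clip(ims[240:285,305:365,::-1]*2.2,0,255).astype(np.uint8); cv2.imwrite("pics/s5.png",cv2.resize(c,(780,585),interpolation=cv2.INTER_CUBIC))
E
```

```text
7.35 [0.5871 0.0528 0.0455] 0.0658568399557876 [-0.1 -0.4  0.5]
```

View pics/s5.png

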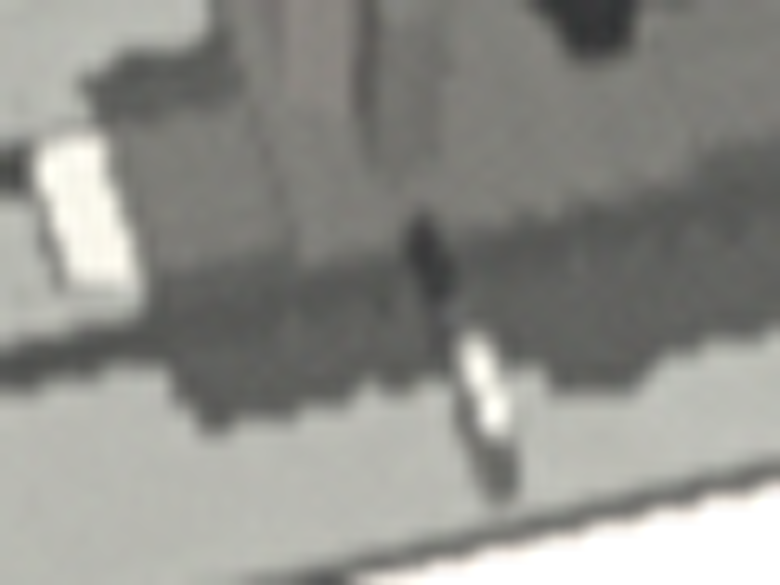

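The pointer's dark bar, (420,225) to (440,300), is almost collinear with the mark's bright top, (470,335) to (495,440).

```bash
python3 - <<'E'
from h import *
f=lambda p:[305+(p[0]+.5)/13-.5,240+(p[1]+.5)/13-.5]
X=lambda P:((P[:,1]+.0265)-.0125*(P[:,0]-.5897)).round(4)
for z in(.03,):
  p=at_z("scene",[f(q) for q in((420,225),(430,262),(440,300))],z); print(X(p))
m=at_z("scene",[f(q) for q in((470,335),(482,388),(495,440))],.031); print(X(m))
E
```

```text
[0.0525 0.0522 0.0517]
[0.054  0.0532 0.0525]
```

About 1 mm short, well within tolerance, and step 2 has been held. Now I close the fingers gradually while backing the TCP off, so the rear pad stays at the post.

>>> drive_tool([
  [0.636,[0,0.0025,0],0],
  [0.572,[0,0.003,0],0],
  [0.51,[0,0.003,0],0],
  [0.51,[0,0,0],0],
  [0.51,[0,0,0],0],
], force=20)

```text
time: 8.05
ee_pos: [0.5873, 0.0439, 0.0455]
eef_rot: [1.0, 0.006, 0.0, -0.0]
contact_force: [0.1, -0.5, 0.1]
gripper_width: 0.0479
finger_force: 0.0
```

>>> drive_tool([
  [0.468,[0,0.0015,0],0],
  [0.426,[0,0.002,0],0],
  [0.383,[0,0.002,0],0],
  [0.383,[0,0,0],0],
  [0.383,[0,0,0],0],
])

```text
time: 8.55
ee_pos: [0.5875, 0.0381, 0.0455]
eef_rot: [1.0, 0.006, 0.0, 0.0]
contact_force: [2.3, -3.7, -1.6]
gripper_width: 0.0361
finger_force: 9.3
```

>>> drive_tool([
  [0.34,[0,0.0017,0],0],
  [0.298,[0,0.0017,0],0],
  [0.255,[0,0.0017,0],0],
  [0.2,[0,0.0005,0],0],
  [0.15,[0,0.0,0],0],
])

```text
time: 9.05
ee_pos: [0.5875, 0.0327, 0.0455]
eef_rot: [1.0, 0.006, 0.0, 0.0]
contact_force: [4.0, -2.0, -2.2]
gripper_width: 0.0212
finger_force: 20.0
```

>>> drive_tool([
  [0.15,[0,0,0],0],
  [0.15,[0,0,0],0],
  [0.15,[0,0,0],0],
])

```text
time: 9.35
ee_pos: [0.5875, 0.0329, 0.0455]
eef_rot: [1.0, 0.006, 0.0, 0.0]
contact_force: [4.7, -2.9, -2.8]
gripper_width: 0.0213
finger_force: 20.0
```

```bash
python3 - <<'E'
from h import *
s=monitor.get_obs(); print(s["time"],s["ee_pos"].round(4),s["gripper_width"],s["contact_force"].round(1),s["finger_force"])
ims=np.mean([grab_frame("scene")[0].astype(float) for _ in range(4)],0)
c=np.clip(ims[240:285,305:365,::-1]*2.2,0,255).astype(np.uint8); cv2.imwrite("pics/s6.png",cv2.resize(c,(780,585),interpolation=cv2.INTER_CUBIC))
E
```

```text
9.35 [0.5875 0.0329 0.0455] 0.021349616306026532 [ 4.7 -2.9 -2.8] 20.002406537532806
```

View pics/s6.png

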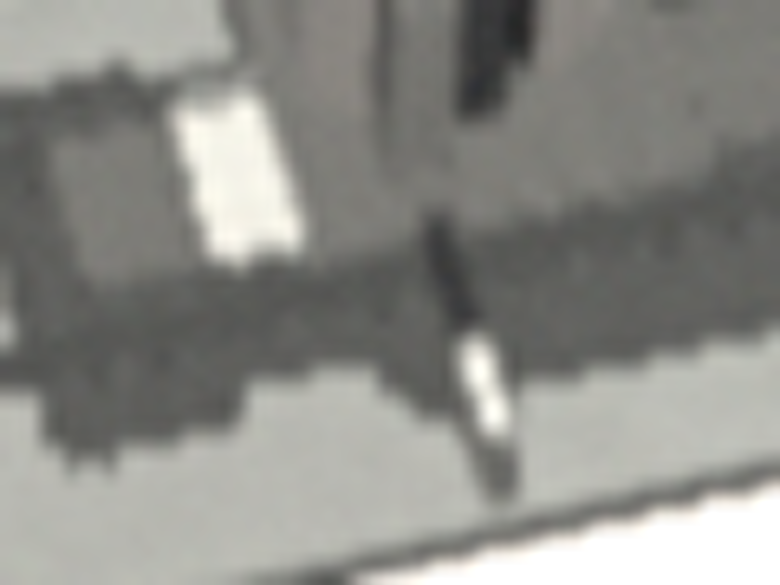

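The pointer bar, (435,215) to (465,315), is now collinear with the mark, (470,335) to (495,440). The fingers hold post and pin at about 21 mm with 20 N, so the lever is closed.

```bash
python3 -c "
from h import *
print(job.hand_in())"
```

```text
the job is handed in; nothing more can be done
None
```

I handed the job in at about 9.6 s: knob fully home, pointer within about 1 mm of the mark, lever closed, and the fingers still pinching post and pin at 20 N; no verdict came back.

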